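# Refit the washed grease baffle in the bench extractor

### The arm

A 7-joint arm with a two-finger parallel gripper is mounted at the origin on the work surface. World frame = base frame: x ahead of the robot, y to its left, z up, the work surface at z = 0. Lengths are in m, angles in rad, forces in N, time in s.
With the tool pointing down it reaches from about 0.425 to 1.025 m from the base axis. Payload 9.4 kg.
Tool frame: the origin (TCP) lies midway between the tips of the shut fingers; the grasp point (between the pads) lies 19 mm behind it (env.hold_point_z is the distance from the TCP to the grasp point, in m); y points along the fingers, x is the direction in which the jaws open and shut, and the axes are right-handed (so a half turn about y gives the same grasp; the last joint's range is limited). The gripper opens to 93 mm and grips with 3 to 60 N. Pads are 15 mm wide; open, the fingers measure 128 mm over their backs; the gripper's body (75 mm by 188 mm) begins 65 mm behind the grasp point.
Start: joints at [-1.314, 0.599, -0.003, 1.599, 0.002, 0.943, -0.08], TCP at [0.238, 0.685, 0.196] pointing down, gripper open.
Joint ranges: [-2.57, 2.57], [-0.35, 1.97], [-1.29, 1.29], [0.11, 2.56], [-1.05, 4.19], [0.11, 1.86], [-2.63, 2.63]. Speed limits (rad/s): [2.22, 2.22, 3.01, 3.01, 3.14, 3.14, 3.14].

### API

Orientations are given as a rotation vector (axis times angle).
In Python, from workcell import env, cams gives the robot as it stands.
- The arm moves only by the tool move_arm, never from a script. Its argument "commands" is a list of rows, each a list of 3 entries, a list of its own where there are three numbers: the opening, from 0 (shut) to 1 (fully open), then the shift along the tool's x, y, z in cm, then the turn, a rotation vector about the tool's x, y, z in degrees. A call has 1 to 5 rows; each row shifts and turns the commanded pose from where the row before left it, along the tool's axes as they then stand; what a row does not reach is not made up. A row lasts 1/10 s, in which the tool goes at most 50 mm and 8.59 degrees, less where a joint would pass 70% of its speed; a pose out of reach is approached as far as the arm can. A call is refused whole if a number of a shift passes 5 or a number of a turn 8.59, either way. A call with a gripper value outside its range is refused whole. The fingers move at their own pace and stop on an object; the grip force is fixed at half the most. Time passes only in rows, so rows that do not move let the fingers close. It gives the time, the measured TCP pose, the force and the opening at its end, in the units of the state.
- env.get_state(): the state, without advancing time (a new reading comes with each control period).
- cams.camera(name): name is "scene" or "top" or "wrist"; returns (picture, depth): 420x560x3 uint8, red, green, blue; 420x560 float32, m along the optical axis (not along the pixel's ray), 0 where there is no reading.
- cams.get_calibration(name): a dict with "vfov" (degrees; the focal length in pixels is half the picture's height over the tangent of half this angle, whatever the lens; pixels are square), "cx", "cy" (the principal point, pixels), "dist_coeffs" ([k1, k2, p1, p2, k3] as OpenCV has them; the pictures are not rectified), "R" (3x3) and "t" (3): a world point X has camera coordinates R X + t; the wrist camera has in their place "tool_from_camera" (4x4, takes a point from camera to tool coordinates, whose origin is the TCP and whose axes are the tool frame's). Camera axes: x right, y down, z forward; pixel columns grow to the right and rows downward; lengths in m; the calibration is good to about 2 mm. A picture is of the moment at which its call begins: read the wrist's pose just before it. get_calibration takes no time and is no camera call.
- env.job_done(): hands the job in, once; it reports no verdict.
The state is a dict: "clock": time; "joint_pos": joint angles; "joint_velocities": joint speeds; "joint_efforts": joint torques, N m; "tcp_pos": TCP position; "orientation": TCP orientation; "force": force on the tool from outside, world axes, zero at the start; "torque": the same for the moment, N m; "grip_width": opening from 0.0 (shut) to 1.0 (fully open).
Only numpy, scipy, OpenCV 4.12 (cv2) and the standard library are available. Lean on these libraries where they do the work, as an engineer would, in place of code of your own. Each camera call takes 0.05 s, during which the arm holds its last target.

### The job

The grease baffles are back from the wash. Take the four-fin baffle insert (blue handle), lower it into the open well of the bench extractor so that its fins slide down between the extractor's fixed fins and it sits fully home, and let go; do not drop it in. Leave the five-fin insert (red handle) where it stands: it belongs to another machine.

Things in the scene. Friction and masses are not known exactly. Their poses are not given: they have to be found in the camera images.
- baffle4_center (a point): Centre of the loose four-fin insert, an aluminium comb 90 (x) x 100 (y) x 88 (z) mm, 0.3 kg, standing on its fins. Fins along x, 4 thick, 40 tall, at y = -48, -16, 16, 48, tied on top by cross-bars along y at x = -30 and 30, undersides 4 mm below this point. Blue handle: bar along x, 74 long, 14 wide, 18 tall, centre 35 mm above this point, on posts at x = -30 and 30. A half turn about z changes nothing.
- baffle5_center (a point): Centre of the five-fin insert, which must be left alone: loose, the same build and height (88 mm), but with a red handle and five fins 26 mm apart (108 mm overall in y), too close for this extractor.
- well (a point): Middle of the well in the fixed white extractor, at deck level, 70 mm above the table. Well 114 (x) x 124 (y), 45 deep, with three fixed fins along x, 4 thick, at y = -32, 0, 32, tops level with the deck: four 28 mm gaps, one for each insert fin, x along x (either way round), 12 mm play each way. Home: cross-bars rest on the fixed fins, insert's centre 4 mm above this point. z up.
- fan_top (a point): Middle of the top of the extractor's white fan box (110 x 130 mm, 100 mm tall), fixed on the deck's +x side, 140 mm from the well's middle; a silver duct stub sticks out behind it.
Things that resemble listed ones, but are neither listed nor needed, are in the scene too. What is shaped like the part that bears baffle4_center but orange or yellow is not meant.

How it is judged:
On the way:
1. the four-fin insert is over the well, lowered to within 20 mm of fully home, while still held in the gripper (horizontal distance between baffle4_center and well below 0.03 m and z of baffle4_center in the frame of well below 0.024 m and contact force between the fingers and baffle4 above 0.5 N), for 0.05 s.
At the end, for the whole second after the job is handed in: The four-fin insert is home in the well, fins between the fixed fins: centre within 18 mm of the well point along the well's x and y and at most 10 mm above it (home is 4), x axis within 20 degrees of the well's, upright within 5 degrees, released and at rest; five-fin insert not moved over 40 mm (z of baffle4_center in the frame of well between -0.004 and 0.01 m and x of baffle4_center in the frame of well between -0.018 and 0.018 m and y of baffle4_center in the frame of well between -0.018 and 0.018 m and angle between the x axis of baffle4_center and the x axis of well, either way round below 0.35 rad and angle between baffle4_center's own z axis and vertical below 0.1 rad and linear speed of baffle4 below 0.02 m/s and contact force between the fingers and baffle4 below 0.1 N); the robot touches nothing.
It fails at once if the five-fin insert is moved more than 40 mm (distance of baffle5_center from where it was at the start of the episode above 0.04 m).
It also fails if it takes over 37 s, if anything falls off the work surface, if the arm or the gripper's body presses on something with over 40 N, if the wrist force passes 120 N, or if a joint passes its speed limit or range.

## Working session

There is one attempt and no reset: what is moved stays moved. The work goes in short steps, Python scripts to look and compute and a tool call to move; the robot and the scene stay as the last step left them, time stands still between calls to the robot, and variables do not carry over. Pictures are saved under pics/ and viewed, and the job is handed in when it is done.

Besides the shell and the picture viewer there is one more tool, called by a JSON object that holds its "name" and its "arguments". move_arm: Moves the arm, as the interface text tells. Its arguments: {"type":"object","properties":{"commands":{"type":"array","items":{"type":"array"}}},"required":["commands"]}

```bash
mkdir -p pics
python3 - <<'E'
from workcell import env, cams
import cv2, numpy as np
for n in ["scene","top"]:
    p,d=cams.camera(n); cv2.imwrite(f"pics/{n}0.png",p[:,:,::-1]); np.save(f"pics/{n}0.npy",d)
    print(n,cams.get_calibration(n))
print(cams.get_calibration("wrist"))
print(env.get_state(), env.hold_point_z)
E
```

```text
scene {'vfov': 55.27053107818103, 'cx': 278.63147283849787, 'cy': 213.37937513662553, 'dist_coeffs': array([-0.0117901,  0.       ,  0.       ,  0.       ,  0.       ]), 'R': array([[ 0.46359765,  0.88581473,  0.02023568],
       [ 0.50446222, -0.245101  , -0.82791508],
       [-0.72841958,  0.39402762, -0.56048831]]), 't': array([-0.23097369, -0.16314802,  1.26541479])}
top {'vfov': 53.87006631765293, 'cx': 282.006561971275, 'cy': 206.1615645025035, 'dist_coeffs': array([-0.10761499,  0.        ,  0.        ,  0.        ,  0.        ]), 'R': array([[-0.01919545, -0.99968813, -0.01597416],
       [-0.99534645,  0.02061619, -0.09412981],
       [ 0.09442978,  0.01409296, -0.99543177]]), 't': array([0.02250537, 0.45523761, 1.10089588])}
{'vfov': 59.13519782169125, 'cx': 278.22382129550965, 'cy': 212.32328763293873, 'dist_coeffs': array([-0.03104034,  0.        ,  0.        ,  0.        ,  0.        ]), 'tool_from_camera': array([[ 9.99997028e-01, -1.95228571e-03,  1.46058809e-03,
        -8.62563787e-04],
       [-1.88871010e-03, -2.41420885e-01,  9.70418667e-01,
        -1.89024189e-0
[... 160 characters left out ...]
0000000e+00]])}
{'clock': 0.1, 'joint_pos': array([-1.31370343,  0.600059  , -0.0025418 ,  1.60003636,  0.00180727,
        0.94288901, -0.0798047 ]), 'joint_velocities': array([ 0.00014372, -0.0023437 , -0.00151077, -0.00230078,  0.00068555,
        0.00018018,  0.00013523]), 'joint_efforts': array([ 6.47787703e-03, -7.66563606e+01,  1.50292195e+00, -2.52938157e+01,
       -5.22635831e-02,  1.35912700e-02,  4.37089784e-05]), 'tcp_pos': array([0.23739894, 0.68454422, 0.19484117]), 'orientation': array([-1.34973864, -0.95919326,  0.96092791]), 'force': array([-0.07347622,  0.09113974,  0.18794965]), 'torque': array([0.03963357, 0.03927517, 0.02201697]), 'grip_width': 1.000383661762113} 0.0188
```

View pics/scene0.png

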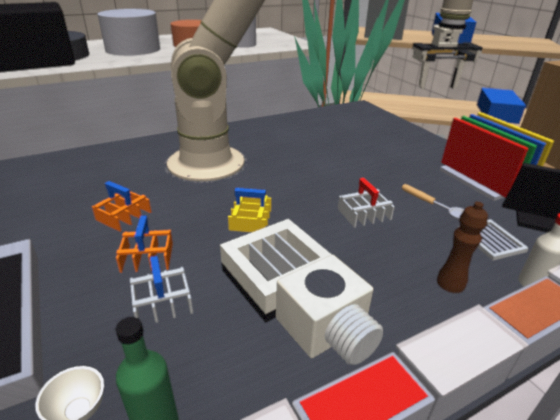

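View pics/top0.png

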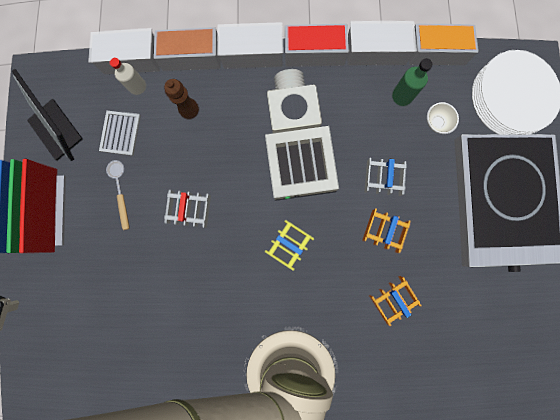

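Run:
```python
from scipy.spatial.transform import Rotation as R
print(R.from_rotvec([-1.34973864, -0.95919326,  0.96092791]).as_matrix().round(3))
```

```text
[[ 0.328 -0.    -0.945]
 [ 0.945 -0.001  0.328]
 [-0.001 -1.    -0.   ]]
```

Candidates, in top-view pixels:
- Silver comb with blue handle (387,176)
- Orange combs (388,230) and (397,301)
- Yellow comb (290,245)
- Silver comb with red handle (186,209)

The silver one with the blue handle at (387,176) fits the description. I'll confirm it in a crop and measure.

```bash
cat > h.py <<'E'
import numpy as np, cv2
from workcell import cams
def K(c,h=420):
    f=h/2/np.tan(np.radians(c["vfov"]/2)); return np.array([[f,0,c["cx"]],[0,f,c["cy"]],[0,0,1]])
def cloud(name,d,T=None):
    c=cams.get_calibration(name); v,u=np.mgrid[:420,:560]
    n=cv2.undistortPoints(np.stack([u,v],-1).reshape(-1,1,2).astype(float),K(c),c["dist_coeffs"]).reshape(420,560,2)
    P=np.dstack([n,np.ones((420,560))])*d[...,None]
    if "R" in c: return (P-c["t"])@c["R"]
    M=T@c["tool_from_camera"]; return P@M[:3,:3].T+M[:3,3]
E
python3 - <<'E'
import cv2,numpy as np
from h import *
p=cv2.imread("pics/top0.png"); s=cv2.imread("pics/scene0.png")
a=cv2.resize(p[140:210,350:430],None,fx=5,fy=5,interpolation=2); b=cv2.resize(p[60:210,250:350],(400,600)[::1],interpolation=2)
cv2.imwrite("pics/c1.png",np.hstack([cv2.resize(a,(400,350)),b[:350*1]]) if 0 else a); cv2.imwrite("pics/c2.png",b)
hsv=cv2.cvtColor(p,cv2.COLOR_BGR2HSV)
W=cloud("top",np.load("pics/top0.npy"))
def fit(mask,lab):
    q=W[mask]; xy=q[:,:2]; c=np.median(xy,0); r=cv2.minAreaRect((xy*1000).astype(np.float32)); 
    print(lab,len(q),"med",c.round(4),"z",np.percentile(q[:,2],[5,50,95]).round(4),"rect",r)
m=np.zeros((420,560),bool); m[150:200,365:412]=1
blue=(hsv[...,0]>95)&(hsv[...,0]<125)&(hsv[...,1]>140)&(hsv[...,2]>90)
fit(m&blue&(W[...,2]>.07),"handle")
fit(m&(W[...,2]>.02),"b4 all"); fit(m&(W[...,2]>.03)&(W[...,2]<.06)&~blue,"b4 fins")
m[:]=0; m[60:210,250:350]=1
fit(m&(W[...,2]>.15)&(W[...,2]<.185),"fan")
fit(m&(W[...,2]>.06)&(W[...,2]<.08),"deck")
g=m&(W[...,2]<.05)
m[:]=0; m[190:230,160:212]=1
fit(m&(W[...,2]>.02),"b5")
np.save("pics/W.npy",W)
for v in range(120,205,5): print(v,(W[v,262:342:4,2]*1000).astype(int))
E
```

```text
handle 159 med [ 0.5298 -0.269 ] z [0.0798 0.0874 0.0911] rect ((438.5660095214844, -155.47549438476562), (56.122581481933594, 349.6293640136719), 39.28610610961914)
b4 all 719 med [ 0.5263 -0.265 ] z [0.0256 0.0448 0.09  ] rect ((481.85565185546875, -153.46388244628906), (127.01532745361328, 380.9447937011719), 22.764135360717773)
b4 fins 451 med [ 0.525  -0.2569] z [0.0328 0.0431 0.0487] rect ((530.8143920898438, -269.5770568847656), (100.91027069091797, 90.86739349365234), 82.94107055664062)
  return _methods._mean(a, axis=axis, dtype=dtype,
  ret = um.true_divide(
Traceback (most recent call last):
IndexError: index -1 is out of bounds for axis 0 with size 0
```

View pics/c1.png

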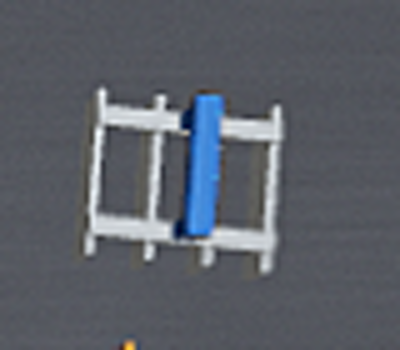

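View pics/c2.png

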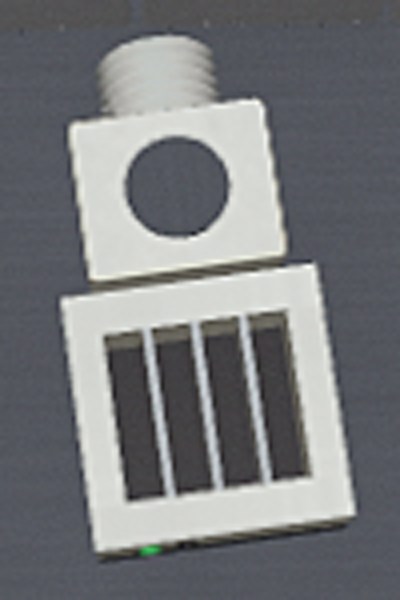

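The crop shows four silver fins, with the blue handle along them (crop 205,165). That confirms the target. The well has three fixed fins, and the fan box is behind it on the +x side.

Run:
```python
import cv2,numpy as np
from h import *
d=np.load("pics/top0.npy"); W=np.load("pics/W.npy"); 
p=cv2.imread("pics/top0.png");hsv=cv2.cvtColor(p,cv2.COLOR_BGR2HSV)
blue=(hsv[...,0]>95)&(hsv[...,0]<125)&(hsv[...,1]>140)&(hsv[...,2]>90)
def fit(m,lab):
    q=W[m&(d>0)&(W[...,2]<.3)]; xy=q[:,:2]
    r=cv2.minAreaRect((xy*1000).astype(np.float32)); print(lab,len(q),xy.mean(0).round(4),np.percentile(q[:,2],[5,50,95]).round(4),r)
def box(a,b,c,e): m=np.zeros((420,560),bool); m[a:b,c:e]=1; return m
z=W[...,2]
m=box(150,200,365,412)
fit(m&blue&(z>.08),"handle"); fit(m&(z>.03)&(z<.06)&~blue,"b4 fins")
m=box(60,210,250,350)
fit(m&(z>.09),"fan"); fit(m&(z>.06)&(z<.08),"deck")
m=box(190,230,160,212); fit(m&(z>.03),"b5")
for v in range(85,205,6): print(v,(z[v,262:342:4]*1000).astype(int))
# corner pixel intersects with plane
c=cams.get_calibration("top")
def ray(u,v,zz):
    n=cv2.undistortPoints(np.array([[[u,v]]],float),K(c),c["dist_coeffs"])[0,0]
    o=-c["R"].T@c["t"]; r=c["R"].T@np.array([n[0],n[1],1]); return (o+r*(zz-o[2])/r[2])[:2]
f=lambda a,b:(250+a/4,60+b/4)
for nm,pts,zz in [("well",[(106,336),(286,313),(311,474),(129,501)],.07),("deck",[(61,297),(316,263),(355,516),(96,551)],.07),("fan",[(70,124),(260,99),(286,253),(90,280)],.17)]:
    P=np.array([ray(*f(*q),zz) for q in pts]); print(nm,P.round(4).tolist(),P.mean(0).round(4), "edges",[np.linalg.norm(P[i]-P[(i+1)%4]).round(4) for i in range(4)])
    e=(P[0]+P[1]-P[2]-P[3]);print(" xaxis deg",np.degrees(np.arctan2(e[1],e[0])))
g=lambda a,b:(350+a/5,140+b/5)
P=np.array([ray(*g(*q),.088) for q in [(196,95),(222,96),(211,236),(186,234)]]);e=(P[0]+P[1]-P[2]-P[3]);print("handle",P.mean(0),np.degrees(np.arctan2(e[1],e[0])),np.linalg.norm(e)/2)
```

```text
Traceback (most recent call last):
FileNotFoundError: [Errno 2] No such file or directory: 'pics/W.npy'
```

Run:
```python
import cv2,numpy as np
from h import *
d=np.load("pics/top0.npy"); W=cloud("top",d)
p=cv2.imread("pics/top0.png");hsv=cv2.cvtColor(p,cv2.COLOR_BGR2HSV)
blue=(hsv[...,0]>95)&(hsv[...,0]<125)&(hsv[...,1]>140)&(hsv[...,2]>90)
def fit(m,lab):
    q=W[m&(d>0)&(W[...,2]<.3)]; xy=q[:,:2]
    r=cv2.minAreaRect((xy*1000).astype(np.float32)); print(lab,len(q),xy.mean(0).round(4),np.percentile(q[:,2],[5,50,95]).round(4),r)
def box(a,b,c,e): m=np.zeros((420,560),bool); m[a:b,c:e]=1; return m
z=W[...,2]
m=box(150,200,365,412)
fit(m&blue&(z>.08),"handle"); fit(m&(z>.03)&(z<.06)&~blue,"b4 fins")
m=box(60,210,250,350)
fit(m&(z>.09),"fan"); fit(m&(z>.06)&(z<.08),"deck")
m=box(190,230,160,212); fit(m&(z>.03),"b5")
for v in range(85,205,6): print(v,(z[v,262:342:4]*1000).astype(int))
# corner pixel intersects with plane
c=cams.get_calibration("top")
def ray(u,v,zz):
    n=cv2.undistortPoints(np.array([[[u,v]]],float),K(c),c["dist_coeffs"])[0,0]
    o=-c["R"].T@c["t"]; r=c["R"].T@np.array([n[0],n[1],1]); return (o+r*(zz-o[2])/r[2])[:2]
f=lambda a,b:(250+a/4-.4,60+b/4-.4)
for nm,pts,zz in [("well",[(106,336),(286,313),(311,474),(129,501)],.07),("deck",[(61,297),(316,263),(355,516),(96,551)],.07),("fan",[(70,124),(260,99),(286,253),(90,280)],.17)]:
    P=np.array([ray(*f(*q),zz) for q in pts]); print(nm,P.round(4).tolist(),P.mean(0).round(4), "edges",[np.linalg.norm(P[i]-P[(i+1)%4]).round(4) for i in range(4)])
    e=(P[0]+P[1]-P[2]-P[3]);print(" xaxis deg",np.degrees(np.arctan2(e[1],e[0])))
g=lambda a,b:(350+a/5-.4,140+b/5-.4)
P=np.array([ray(*g(*q),.088) for q in [(196,95),(222,96),(211,236),(186,234)]]);e=(P[0]+P[1]-P[2]-P[3]);print("handle",P.mean(0),np.degrees(np.arctan2(e[1],e[0])),np.linalg.norm(e)/2)
```

```text
handle 149 [ 0.5309 -0.2693] [0.0826 0.0876 0.0911] ((531.404296875, -270.1148681640625), (13.91895866394043, 72.39859771728516), 83.13111114501953)
b4 fins 451 [ 0.5283 -0.2664] [0.0328 0.0431 0.0487] ((530.8143920898438, -269.5770568847656), (100.91027069091797, 90.86739349365234), 82.94107055664062)
fan 2020 [ 0.7068 -0.0234] [0.0951 0.1003 0.1036] ((733.6743774414062, -20.59648895263672), (163.4790496826172, 128.1177520751953), 6.968621253967285)
deck 2592 [ 0.5829 -0.0389] [0.0661 0.07   0.0746] ((650.6456298828125, -30.664398193359375), (336.2195129394531, 168.32888793945312), 6.898592948913574)
b5 762 [0.453  0.2706] [0.0334 0.0449 0.0893] ((453.55194091796875, 272.51373291015625), (111.17264556884766, 91.06135559082031), 82.88603973388672)
85 [  1   1   0  -3  71  83  91  91  86  78  77   2 100  99   0  -2  -5   1
   2   0]
91 [  1  -1  97 103  99  99 100  97  99 100 103 101 100 100   0  -3   0  -1
   0   0]
97 [  4  -4  97  97 102  99 102  97 100 101 102 100 102  99  -1  -6   7  -2
   0  -1]
103 [  0   0  98  99 101  96  99 103 100 101 100 102  97  95  94   0   0   2
   0  -
[... 1154 characters left out ...]
74, 0.0252], [0.6304, -0.0942], [0.5223, -0.1073], [0.5069, 0.0121]] [ 0.5693 -0.0411] edges [np.float64(0.1201), np.float64(0.1089), np.float64(0.1203), np.float64(0.1113)]
 xaxis deg 6.821495915924568
deck [[0.6447, 0.0546], [0.6641, -0.1152], [0.494, -0.1351], [0.4745, 0.0342]] [ 0.5693 -0.0404] edges [np.float64(0.1709), np.float64(0.1713), np.float64(0.1704), np.float64(0.1714)]
 xaxis deg 6.751507289097646
fan [[0.7258, 0.0423], [0.739, -0.0741], [0.6413, -0.0868], [0.6271, 0.0316]] [ 0.6833 -0.0218] edges [np.float64(0.1172), np.float64(0.0986), np.float64(0.1192), np.float64(0.0992)]
 xaxis deg 6.7758912825674695
handle [ 0.53065508 -0.26929353] -7.069165810592846 0.07352999019680038
```

Run:
```python
import numpy as np
from h import *
d=np.load("pics/top0.npy"); W=cloud("top",d); ok=(d>0)
q=W[ok]; 
for x in np.arange(.2,.8,.05):
    r=[]
    for y in np.arange(-.45,.8,.05):
        s=q[(abs(q[:,0]-x)<.025)&(abs(q[:,1]-y)<.025)]
        r.append(int(1000*np.percentile(s[:,2],98)) if len(s)>5 else -1)
    print(round(x,2),r)
```

```text
0.2 [3, 4, 48, 90, 89, 37, 4, 4, 4, 4, 4, 4, 4, 4, 5, 4, 5, 4, 4, 5, 4, 335, 260, 5, 5]
0.25 [4, 4, 4, 48, 73, 4, 4, 4, 4, 4, 4, 4, 4, 4, 5, 4, 5, 4, 4, 4, 5, 343, 241, 4, 4]
0.3 [4, 3, 4, 4, 4, 4, 4, 3, 6, 48, 41, 4, 4, 4, 4, 4, 4, 4, 4, 4, 4, 4, 5, 4, 5]
0.35 [4, 4, 3, 48, 90, 46, 4, 4, 89, 90, 48, 4, 4, 4, 4, 4, 5, 4, 4, 4, 4, 4, 163, 164, 153]
0.4 [3, 4, 4, 89, 90, 40, 4, 4, 40, 48, 4, 4, 4, 39, 85, 87, 35, 4, 21, 5, 5, 4, 163, 164, 154]
0.45 [4, 4, 4, 4, 46, 4, 4, 4, 4, 21, 9, 4, 4, 42, 90, 90, 43, 4, 22, 4, 4, 5, 162, 165, 157]
0.5 [4, 4, 4, 58, 89, 45, 70, 73, 73, 73, 72, 4, 4, 43, 88, 48, 4, 5, 20, 7, 4, 4, 163, 164, 160]
0.55 [4, 4, 4, 89, 90, 40, 69, 72, 72, 72, 73, 4, 4, 4, 4, 4, 4, 4, 15, 15, 4, 4, 163, 164, 164]
0.6 [4, 4, 4, 4, 34, 4, 4, 73, 72, 71, 74, 4, 4, 4, 4, 4, 4, 4, 15, 15, 4, 112, 154, 161, 157]
0.65 [45, 46, 4, 4, 4, 4, 4, 101, 103, 103, 101, 4, 4, 5, 4, 5, 5, 5, 14, 14, 166, 167, 110, 16, 5]
0.7 [45, 45, 4, 4, 4, 4, 4, 102, 104, 105, 103, 5, 4, 4, 173, 176, 5, 11, 14, 14, 11, 167, 168, 84, 15]
0.75 [46, 44, 221, 199, 4, 4, 4, 101, 103, 104, 102, 4, 4, 4, 198, 199, 5, 7, 13, 14, 4, 4, 167, 166, 64]
0.8 [5, 3, 222, 154, 4, 4, 4, 5, 88, 92, 52, 5, 4, 4, 4, 3, 4, 169, 171, 5, 5, 4, 4, 168, 107]
```

{"name": "move_arm", "arguments": {"commands": [[1, [-3.1, -0.4, -2.8], [0, 0, 0]], [1, [-3.1, -0.4, -2.8], [0, 0, 0]], [1, [-3.1, -0.4, -2.8], [0, 0, 0]], [1, [-3.1, -0.4, -2.8], [0, 0, 0]], [1, [-3.1, -0.4, -2.8], [0, 0, 0]]]}}

```text
clock: 0.6
tcp_pos: [0.3194, 0.4909, 0.2155]
orientation: [-1.349, -0.96, 0.96]
force: [1.0, -0.4, -0.4]
grip_width: 0.998
```

{"name": "move_arm", "arguments": {"commands": [[1, [-3.1, -0.4, -2.8], [0, 0, 0]], [1, [-3.1, -0.4, -2.8], [0, 0, 0]], [1, [-3.1, -0.4, -2.8], [0, 0, 0]], [1, [-3.1, -0.4, -2.8], [0, 0, 0]], [1, [-3.1, -0.4, -2.8], [0, 0, 0]]]}}

```text
clock: 1.1
tcp_pos: [0.4008, 0.2986, 0.2357]
orientation: [-1.349, -0.96, 0.96]
force: [0.9, 0.2, 0.5]
grip_width: 1.0
```

{"name": "move_arm", "arguments": {"commands": [[1, [-3.8, 0, -2.4], [0, 0, 0]], [1, [-3.8, 0, -2.4], [0, 0, 0]], [1, [-3.8, 0, -2.4], [0, 0, 0]], [1, [-3.8, 0, -2.4], [0, 0, 0]], [1, [-3.8, 0, -2.4], [0, 0, 0]]]}}

```text
clock: 1.6
tcp_pos: [0.4516, 0.0797, 0.2357]
orientation: [-1.349, -0.96, 0.96]
force: [0.9, 0.5, -0.3]
grip_width: 1.002
```

{"name": "move_arm", "arguments": {"commands": [[1, [-3.8, 0, -2.4], [0, 0, 0]], [1, [-3.8, 0, -2.4], [0, 0, 0]], [1, [-3.8, 0, -2.4], [0, 0, 0]], [1, [-3.8, 0, -2.4], [0, 0, 0]], [1, [-3.8, 0, -2.4], [0, 0, 0]]]}}

```text
clock: 2.1
tcp_pos: [0.5027, -0.1391, 0.2356]
orientation: [-1.349, -0.96, 0.96]
force: [1.0, -0.5, -0.2]
grip_width: 1.002
```

{"name": "move_arm", "arguments": {"commands": [[1, [-3.8, 0, -2.4], [0, 0, 0]], [1, [-3.8, 0, -2.4], [0, 0, 0]], [1, [0, 0, 0], [0, -6, 0]], [1, [0, 0, 0], [0, -6, 0]], [1, [0, 0, 0], [0, 0, 0]]]}}

```text
clock: 2.6
tcp_pos: [0.5229, -0.2252, 0.2352]
orientation: [-1.264, -1.117, 1.118]
force: [-1.0, -0.2, 0.1]
grip_width: 1.001
```

```bash
cat >> h.py <<'E'
from scipy.spatial.transform import Rotation as R
def rep(goal,yaw):
    from workcell import env
    s=env.get_state(); M=R.from_rotvec(s["orientation"]).as_matrix(); 
    print("tcp",s["tcp_pos"].round(4),"\n",M.round(3),"j",s["joint_pos"].round(2),"F",s["force"].round(1),"clk",s["clock"])
    print("jaw yaw",np.degrees(np.arctan2(M[1,0],M[0,0])).round(2),"tilt y", M[:,1].round(4))
    print("shift tool cm",(M.T@(np.array(goal)-s["tcp_pos"])*100).round(2),"turn y deg",-(yaw-np.degrees(np.arctan2(M[1,0],M[0,0]))))
E
python3 - <<'E'
from h import *
rep([.531,-.2697,.060],82.93)
E
```

```text
tcp [ 0.5229 -0.2252  0.2352] 
 [[ 0.123 -0.001 -0.992]
 [ 0.992  0.     0.123]
 [ 0.    -1.     0.001]] j [ 0.18  0.37  0.17  1.92 -0.08  0.85  1.84] F [-1.  -0.2  0.1] clk 2.6
jaw yaw 82.91 tilt y [-7.e-04  3.e-04 -1.e+00]
shift tool cm [-4.32 17.52 -1.36] turn y deg -0.01537041351365076
```

{"name": "move_arm", "arguments": {"commands": [[1, [-4.3, 0, -1.4], [0, 0, 0]], [1, [0, 4.0, 0], [0, 0, 0]], [1, [0, 3.0, 0], [0, 0, 0]], [1, [0, 0, 0], [0, 0, 0]]]}}

```text
clock: 3.0
tcp_pos: [0.5296, -0.2679, 0.1622]
orientation: [-1.26, -1.112, 1.117]
force: [-1.3, -0.1, 0.8]
grip_width: 1.001
```

Run:
```python
from h import *
from workcell import env,cams
rep([.531,-.2697,.060],82.93)
p,d=cams.camera("wrist"); cv2.imwrite("pics/w1.png",p[:,:,::-1])
s=env.get_state();T=np.eye(4);T[:3,:3]=R.from_rotvec(s["orientation"]).as_matrix();T[:3,3]=s["tcp_pos"]
W=cloud("wrist",d,T);hsv=cv2.cvtColor(p,cv2.COLOR_RGB2HSV)
m=(hsv[...,0]>95)&(hsv[...,0]<125)&(hsv[...,1]>140)&(hsv[...,2]>60)&(d>0)
m&=(abs(W[...,2]-.088)<.006)&(abs(W[...,0]-.53)<.1)&(abs(W[...,1]+.27)<.06)
q=W[m]; print(len(q),cv2.minAreaRect((q[:,:2]*1000).astype(np.float32)),np.median(q,0))
```

```text
tcp [ 0.5296 -0.2679  0.1622] 
 [[ 0.126 -0.006 -0.992]
 [ 0.992  0.002  0.126]
 [ 0.002 -1.     0.006]] j [ 0.26  0.49  0.16  1.94 -0.11  0.73  1.93] F [-1.3 -0.1  0.8] clk 3.0
jaw yaw 82.74 tilt y [-0.0061  0.0025 -1.    ]
shift tool cm [-0.17 10.22 -0.23] turn y deg -0.194549309282948
1785 ((531.280029296875, -271.86749267578125), (13.17868423461914, 73.614013671875), 82.86433410644531) [ 0.52886836 -0.27144019  0.09005383]
```

View pics/w1.png

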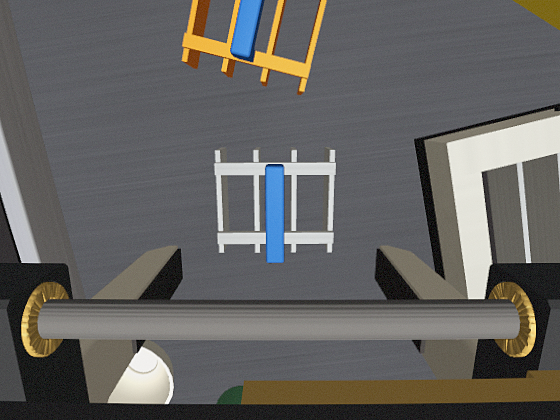

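The wrist view shows the silver four-fin insert centred between the fingers, handle at about (275,213). Its position agrees with the top view to 2 mm.

{"name": "move_arm", "arguments": {"commands": [[1, [-0.1, 4.0, 0], [0, 0, 0]], [1, [0, 3.5, 0], [0, 0, 0]], [1, [0, 2.0, 0], [0, 0, 0]], [1, [0, 0.9, 0], [0, 0, 0]], [1, [0, 0, 0], [0, 0, 0]]]}}

```text
clock: 3.55
tcp_pos: [0.5321, -0.2701, 0.0621]
orientation: [-1.266, -1.117, 1.117]
force: [0.5, 0.5, 0.7]
grip_width: 1.001
```

Run:
```python
from h import *
rep([.531,-.271,.060],82.93)
```

```text
tcp [ 0.5321 -0.2701  0.0621] 
 [[ 0.124  0.    -0.992]
 [ 0.992 -0.     0.124]
 [-0.    -1.    -0.   ]] j [ 0.29  0.63  0.12  2.01 -0.14  0.51  1.96] F [0.5 0.5 0.7] clk 3.55
jaw yaw 82.86 tilt y [ 1.e-04 -1.e-04 -1.e+00]
shift tool cm [-0.1   0.21  0.1 ] turn y deg -0.06693414284815447
```

{"name": "move_arm", "arguments": {"commands": [[0, [-0.1, 0.2, 0.1], [0, 0, 0]], [0, [0, 0, 0], [0, 0, 0]], [0, [0, 0, 0], [0, 0, 0]], [0, [0, 0, 0], [0, 0, 0]], [0, [0, 0, 0], [0, 0, 0]]]}}

```text
clock: 4.05
tcp_pos: [0.5308, -0.2712, 0.0601]
orientation: [-1.266, -1.117, 1.117]
force: [-0.7, -0.1, 0.4]
grip_width: 0.621
```

{"name": "move_arm", "arguments": {"commands": [[0, [0, 0, 0], [0, 0, 0]], [0, [0, 0, 0], [0, 0, 0]]]}}

```text
clock: 4.25
tcp_pos: [0.5306, -0.2711, 0.0597]
orientation: [-1.265, -1.117, 1.117]
force: [-0.4, -0.2, -0.0]
grip_width: 0.45
```

{"name": "move_arm", "arguments": {"commands": [[0, [0, 0, 0], [0, 0, 0]], [0, [0, 0, 0], [0, 0, 0]], [0, [0, 0, 0], [0, 0, 0]], [0, [0, 0, 0], [0, 0, 0]], [0, [0, 0, 0], [0, 0, 0]]]}}

```text
clock: 4.75
tcp_pos: [0.5306, -0.2708, 0.0595]
orientation: [-1.265, -1.117, 1.117]
force: [0.4, 1.2, -1.3]
grip_width: 0.145
```

{"name": "move_arm", "arguments": {"commands": [[0, [0, -1, 0], [0, 0, 0]], [0, [0, -2, 0], [0, 0, 0]], [0, [0, -3, 0], [0, 0, 0]], [0, [0, -3, 0], [0, 0, 0]], [0, [0, -3, 0], [0, 0, 0]]]}}

```text
clock: 5.25
tcp_pos: [0.53, -0.2711, 0.1812]
orientation: [-1.265, -1.116, 1.117]
force: [1.0, -0.1, -3.6]
grip_width: 0.146
```

{"name": "move_arm", "arguments": {"commands": [[0, [2.0, 0, 0], [0, 0, 0]], [0, [4, 0, -0.2], [0, 0, 0]], [0, [4, 0, -0.2], [0, 0, 0]], [0, [4, 0, -0.2], [0, 0, 0]], [0, [4, 0, -0.2], [0, 0, 0]]]}}

```text
clock: 5.75
tcp_pos: [0.5605, -0.0921, 0.1802]
orientation: [-1.266, -1.117, 1.117]
force: [0.6, 0.3, -3.1]
grip_width: 0.145
```

{"name": "move_arm", "arguments": {"commands": [[0, [3.5, 0, -0.2], [0, 0, 0]], [0, [1.8, 0, 0], [0, 0, 0]], [0, [0, 0, 0], [0, -5, 0]], [0, [0, 0, 0], [0, -5, 0]], [0, [0, 0, 0], [0, -3.9, 0]]]}}

```text
clock: 6.25
tcp_pos: [0.569, -0.041, 0.18]
orientation: [-1.149, -1.298, 1.299]
force: [-0.9, -0.6, -3.0]
grip_width: 0.146
```

{"name": "move_arm", "arguments": {"commands": [[0, [0, 0, 0], [0, 0, 0]], [0, [0, 0, 0], [0, 0, 0]]]}}

```text
clock: 6.45
tcp_pos: [0.5692, -0.0414, 0.1799]
orientation: [-1.152, -1.294, 1.294]
force: [0.4, 0.8, -2.7]
grip_width: 0.146
```

Run:
```python
from h import *
from workcell import env,cams
rep([.5693,-.0408,.0895],96.8)
p,d=cams.camera("wrist"); cv2.imwrite("pics/w2.png",p[:,:,::-1])
s=env.get_state();T=np.eye(4);T[:3,:3]=R.from_rotvec(s["orientation"]).as_matrix();T[:3,3]=s["tcp_pos"]
W=cloud("wrist",d,T);hsv=cv2.cvtColor(p,cv2.COLOR_RGB2HSV)
m=(hsv[...,0]>95)&(hsv[...,0]<125)&(hsv[...,1]>140)&(hsv[...,2]>60)&(d>0)&(W[...,2]>.18)
q=W[m]; print(len(q),cv2.minAreaRect((q[:,:2]*1000).astype(np.float32)),np.percentile(q[:,2],[5,50,95]))
np.save("pics/W2.npy",W)
p,d=cams.camera("top"); cv2.imwrite("pics/t2.png",p[:,:,::-1])
```

```text
tcp [ 0.5692 -0.0414  0.1799] 
 [[-0.116  0.    -0.993]
 [ 0.993 -0.    -0.116]
 [-0.    -1.     0.   ]] j [-0.09  0.43  0.09  1.98 -0.06  0.73  1.72] F [ 0.4  0.8 -2.7] clk 6.45
jaw yaw 96.64 tilt y [ 0. -0. -1.]
shift tool cm [ 0.06  9.04 -0.02] turn y deg -0.16187731057640065
3390 ((558.4979858398438, -43.16889953613281), (53.79302215576172, 14.066664695739746), 6.949453830718994) [0.20638316 0.20824786 0.20929904]
```

View pics/w2.png

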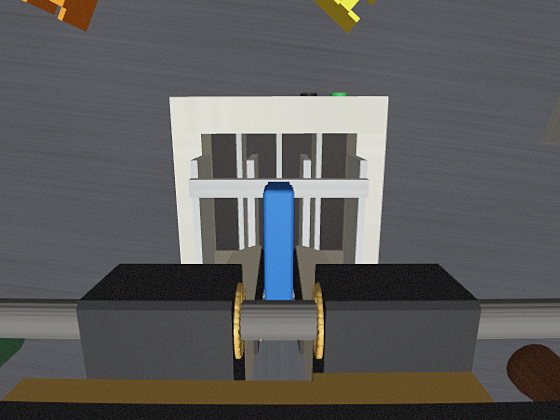

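The insert is square over the well. The fixed fins at columns 240, 280 and 320 fall between its fins at about 197, 250, 307 and 361. I'll lower it now.

{"name": "move_arm", "arguments": {"commands": [[0, [0.05, 2, 0], [0, 0, 0]], [0, [0, 1.5, 0], [0, 0, 0]], [0, [0, 1, 0], [0, 0, 0]], [0, [0, 1, 0], [0, 0, 0]], [0, [0, 0.5, 0], [0, 0, 0]]]}}

```text
clock: 7.05
tcp_pos: [0.5691, -0.0407, 0.1189]
orientation: [-1.151, -1.295, 1.296]
force: [0.4, -0.3, -2.7]
grip_width: 0.148
```

{"name": "move_arm", "arguments": {"commands": [[0, [0, 0.5, 0], [0, 0, 0]], [0, [0, 0.5, 0], [0, 0, 0]], [0, [0, 0.5, 0], [0, 0, 0]], [0, [0, 0.5, 0], [0, 0, 0]], [0, [0, 0.3, 0], [0, 0, 0]]]}}

```text
clock: 7.55
tcp_pos: [0.5692, -0.0407, 0.0962]
orientation: [-1.151, -1.296, 1.296]
force: [0.8, -0.2, -3.0]
grip_width: 0.141
```

{"name": "move_arm", "arguments": {"commands": [[0, [0, 0.2, 0], [0, 0, 0]], [0, [0, 0.2, 0], [0, 0, 0]], [0, [0, 0.1, 0], [0, 0, 0]], [0, [0, 0, 0], [0, 0, 0]]]}}

```text
clock: 7.95
tcp_pos: [0.5693, -0.0407, 0.0916]
orientation: [-1.151, -1.296, 1.296]
force: [0.3, -0.0, -3.4]
grip_width: 0.145
```

{"name": "move_arm", "arguments": {"commands": [[0, [0, 0.1, 0], [0, 0, 0]], [0, [0, 0.1, 0], [0, 0, 0]], [0, [0, 0, 0], [0, 0, 0]], [0, [0, 0, 0], [0, 0, 0]]]}}

```text
clock: 8.35
tcp_pos: [0.5693, -0.0406, 0.0896]
orientation: [-1.151, -1.296, 1.296]
force: [-0.0, 0.7, -4.0]
grip_width: 0.146
```

{"name": "move_arm", "arguments": {"commands": [[0, [0, 0.1, 0], [0, 0, 0]], [0, [0, 0.05, 0], [0, 0, 0]], [0, [0, 0, 0], [0, 0, 0]], [0, [0, 0, 0], [0, 0, 0]]]}}

```text
clock: 8.75
tcp_pos: [0.5694, -0.0405, 0.0894]
orientation: [-1.151, -1.297, 1.295]
force: [-4.5, 0.6, 11.0]
grip_width: 0.148
```

The force rose to +11 N at z = 0.0894, where I expected home (0.0895), so the insert is seated. I'll ease off and release.

{"name": "move_arm", "arguments": {"commands": [[0, [0, -0.1, 0], [0, 0, 0]], [0.3, [0, 0, 0], [0, 0, 0]], [0.6, [0, 0, 0], [0, 0, 0]], [1, [0, 0, 0], [0, 0, 0]], [1, [0, 0, 0], [0, 0, 0]]]}}

```text
clock: 9.25
tcp_pos: [0.5694, -0.0406, 0.0891]
orientation: [-1.151, -1.296, 1.296]
force: [1.1, 0.5, 0.3]
grip_width: 0.441
```

{"name": "move_arm", "arguments": {"commands": [[1, [0, 0, 0], [0, 0, 0]], [1, [0, 0, 0], [0, 0, 0]], [1, [0, 0, 0], [0, 0, 0]], [1, [0, 0, 0], [0, 0, 0]]]}}

```text
clock: 9.65
tcp_pos: [0.5694, -0.0406, 0.0892]
orientation: [-1.151, -1.296, 1.296]
force: [0.4, 0.8, 0.5]
grip_width: 0.786
```

{"name": "move_arm", "arguments": {"commands": [[1, [0, -1, 0], [0, 0, 0]], [1, [0, -2, 0], [0, 0, 0]], [1, [0, -4, 0], [0, 0, 0]], [1, [0, -4, 0], [0, 0, 0]], [1, [0, -4, 0], [0, 0, 0]]]}}

```text
clock: 10.15
tcp_pos: [0.569, -0.0407, 0.2414]
orientation: [-1.151, -1.296, 1.296]
force: [0.4, 0.4, 0.3]
grip_width: 1.002
```

{"name": "move_arm", "arguments": {"commands": [[1, [0, 0, 0], [0, 0, 0]], [1, [0, 0, 0], [0, 0, 0]], [1, [0, 0, 0], [0, 0, 0]]]}}

```text
clock: 10.45
tcp_pos: [0.5686, -0.0405, 0.2384]
orientation: [-1.15, -1.295, 1.296]
force: [0.8, -0.4, -0.2]
grip_width: 1.002
```

Run:
```python
from h import *
from workcell import env,cams
rep([.5693,-.0408,.0895],96.8)
p,d=cams.camera("wrist"); cv2.imwrite("pics/w3.png",p[:,:,::-1])
s=env.get_state();T=np.eye(4);T[:3,:3]=R.from_rotvec(s["orientation"]).as_matrix();T[:3,3]=s["tcp_pos"]
W=cloud("wrist",d,T);hsv=cv2.cvtColor(p,cv2.COLOR_RGB2HSV)
m=(hsv[...,0]>95)&(hsv[...,0]<125)&(hsv[...,1]>140)&(hsv[...,2]>60)&(d>0)&(abs(W[...,2]-.118)<.007)
q=W[m]; print(len(q),cv2.minAreaRect((q[:,:2]*1000).astype(np.float32)),np.percentile(q[:,2],[5,50,95]))
p,d=cams.camera("scene"); cv2.imwrite("pics/s3.png",cv2.resize(p[190:360,150:400,::-1],None,fx=3,fy=3))
```

```text
tcp [ 0.5686 -0.0405  0.2384] 
 [[-0.118 -0.001 -0.993]
 [ 0.993  0.    -0.118]
 [ 0.    -1.     0.001]] j [-0.11  0.37  0.1   1.92 -0.05  0.86  1.71] F [ 0.8 -0.4 -0.2] clk 10.45
jaw yaw 96.78 tilt y [-0.0013  0.     -1.    ]
shift tool cm [-0.04 14.89 -0.09] turn y deg -0.018131980682980497
1314 ((568.7413940429688, -40.353214263916016), (73.64884948730469, 13.164518356323242), 6.439416885375977) [0.11617219 0.11754624 0.11876358]
```

View pics/w3.png

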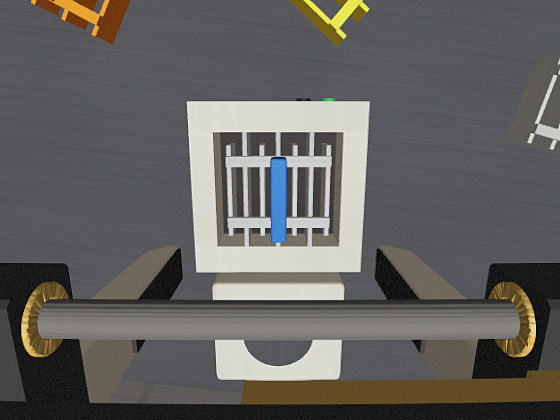

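View pics/s3.png

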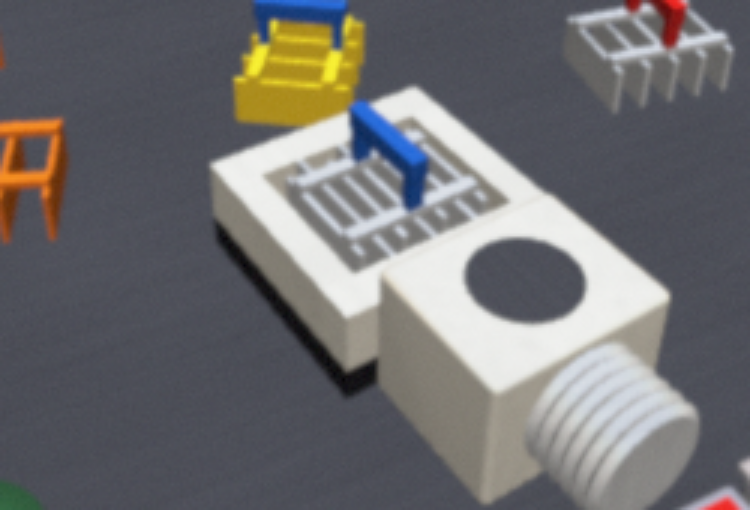

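Both views show the insert level in the well with its fins interleaved, and its handle top at z ≈ 0.1175 (home is 0.118). The red-handled insert is standing where it was. I'll hand in.

Run:
```python
from workcell import env
print(env.job_done())
```

```text
the job is handed in; nothing more can be done
None
```

The four-fin insert (blue handle) is home in the extractor's well, released, and the job is handed in. No verdict was reported. I gripped it by the handle, turned it about 14° to match the well, and lowered it until it seated. An upward push of about 11 N came at the expected home height. Then I eased off, opened the gripper and drew it back to about 0.24 m.

- **Final position:** the wrist camera put the handle's centre within about 1 mm of the well's middle and its direction within 0.5° of the well's. The handle top was at 0.1175 m, against 0.118 m when fully home.
- **Fins and clearance:** the pictures show the insert level with its fins between the fixed ones, and the open gripper clear of everything.
- **Five-fin insert:** it was never touched and looks unmoved in the scene view, though I did not measure it again afterwards.
- **Disagreement:** before the grasp, the top and wrist cameras differed by about 2 mm on the insert's position, which is within their calibration error.
- **Time:** about 10.5 s of the 37 s allowed.

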